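# Take the transport lock out of a measuring stage

## Robot

A 6-joint arm with a two-finger parallel gripper is mounted at the origin on the work surface. World frame = base frame: x ahead of the robot, y to its left, z up, the work surface at z = 0. Lengths are in m, angles in rad, forces in N, time in s.
With the tool pointing down it reaches from about 0.35 to 0.925 m from the base axis. Payload 6.4 kg.
Tool frame: the origin (TCP) lies on the centre line of the jaws, within the pads' length; the fingertips stand 8 mm ahead of it and the grasp point (between the pads) lies 11 mm behind it; y points along the fingers, x is the direction in which the jaws open and shut, and the axes are right-handed (so a half turn about y gives the same grasp; the last joint's range is limited). The gripper opens to 94 mm and grips with 3 to 60 N. Pads are 16 mm wide; open, the fingers measure 119 mm over their backs; the gripper's body (75 mm by 177 mm) begins 78 mm behind the grasp point.
Start: joints at [0.988, 0.245, 1.558, -0, 1.339, -0.174], TCP at [0.258, 0.596, 0.213] pointing down, gripper open.
Joint ranges: [-3.13, 3.13], [-1.02, 2.26], [0.13, 2.54], [-0.95, 4.09], [0.21, 2.88], [-2.74, 2.74]. Speed limits (rad/s): [2.57, 2.57, 3.14, 3.14, 3.14, 3.14].

## Interface

Orientations are given as a rotation vector (axis times angle).
In Python, from workcell import readout, get_image, workorder, recognise, outline_of gives the robot as it stands. The module is installed in compiled form; this text tells all that it offers.
- The arm moves only by the tool arm_command, never from a script. Its argument "deltas" is a list of rows, each a list of 2 entries, a list of its own where there are three numbers: the shift along the tool's x, y, z in m, then the turn about the tool's y in rad. A call has 1 to 10 rows; each row shifts and turns the commanded pose from where the row before left it, along the tool's axes as they then stand; what a row does not reach is not made up. A row lasts 1/8 s, in which the tool goes at most 62.5 mm and 10.7 degrees, less where a joint would pass 70% of its speed; a pose out of reach is approached as far as the arm can. A call with a gripper value outside its range is refused whole. "jaw" is the finger opening in m, from 0 to 0.094, set as the call begins (left out, the last holds). The fingers move at their own pace and stop on an object; the grip force is fixed at half the most. Time passes only in rows, so rows that do not move let the fingers close. It gives the time, the measured TCP pose, the force and the opening at its end, in the units of the state.
- readout.state(): the state, without advancing time (a new reading comes with each control period).
- get_image(name): name is "scene" or "top"; returns a dict with "frame" (420x560x3 uint8, blue, green, red), "depth" (420x560 float32, m along the optical axis (not along the pixel's ray), 0 where there is no reading), "camera_matrix" (3x3 intrinsics, pixels), "position" and "rotation" of the camera in the world. Camera axes: x right, y down, z forward; pixel columns grow to the right and rows downward; lengths in m; the calibration is good to about 2 mm. A picture is of the moment at which its call begins.
- workorder.job_done(): hands the job in, once; it reports no verdict.
Trained networks look in a picture, given as the dict that the camera call returned (one of the last four; its "shot" number tells which), for a name from the list of things; names that differ only in an ending like _2 or _b are one class to them, and where a whole thing is asked for, a point or a joint stands for the part that bears it (a point fixed in the world has none). Each returns a list of dicts, best first, with "confidence" (0 to 1); they miss things now and then, are a little off and sometimes report something else, mostly with a low value. They report only what shows in the picture. A call takes as long as a camera call.
- recognise(name, picture): "bbox" ([left, top, right, bottom] in pixels, round what is visible of it).
- outline_of(name, picture): "mask" (420x560 bool, what is visible of it) and "bbox" ([left, top, right, bottom] in pixels, round what is visible of it).
The state is a dict: "time_s": time; "joint_pos": joint angles; "joint_vel": joint speeds; "tau": joint torques, N m; "tool_pos": TCP position; "orientation": TCP orientation; "contact_force": force on the tool from outside, world axes, zero at the start; "ft_torque": the same for the moment, N m; "grip_width": finger opening in m.
Only numpy, scipy, OpenCV 4.12 (cv2) and the standard library are available. Lean on these libraries where they do the work, as an engineer would, in place of code of your own. Each camera call takes 0.05 s, during which the arm holds its last target.

## Task

Unscrew the steel T-handled transport-lock plug from the port in the side of the measuring stage: turn its bar anticlockwise, seen from the handle end, until the threads let go, then draw it out. Lay it down on its side wholly inside the grey tray without dropping it, and leave the other things on the bench where they are.

Things in the scene. Friction and masses are not known exactly. Their poses are not given: they have to be found in the camera images.
- port (a point): Centre of the round port, in the upright side face of the measuring stage (fixed aluminium block 180 wide, 170 deep, 148 high, low round glass table on top, 8 higher). The port's axis is level, 115 above the bench. Axes: -y straight out of the port, the way the plug comes out; x to the right for someone facing the port; z up.
- plug_stalk (a point): Middle of the steel plug's bare round stalk (22 dia, 44 long between collar and hub), on the plug's axis: the place to grasp it. Plug axes: -y along its axis towards the handle, parallel to the port's axes when screwed home; the point then stands 28 outside the port's face. Plug about 0.35 kg, balanced about 5 from here.
- plug_bar (a point): Middle of the T bar, on the plug's axis, 33 outward (-y) of plug_stalk; plug axes. Hub 30 dia, 22 long. Bar 12 dia, 132 long, square to the axis; its halves point along (-0.643, 0, 0.766) and (0.643, 0, -0.766): when home, one half points up to the left, 50 degrees above level, for someone facing it. Polished; closed fingers can push its halves round with 5 to 15 N, best along the arc.
- plug_seat (a point): On the plug's axis, 28 inward (+y) of plug_stalk; plug axes. Inner face of the collar (48 dia, 6 thick), flat on the stage's face when home. Right-hand coarse thread, two lugs: comes out 4.6 mm per radian of anticlockwise turn, released after about 185 to 200 degrees, 15 to 16 mm out; turning on to 250 is harmless. Before that, pulling without turning does not free it.
- plug_end (a point): Centre of the plain inner end of the plug's shank (24 dia, 68 long), 96 inward (+y) of plug_stalk; plug axes. Once the thread lets go, the shank still lies loosely some 50 deep in the hole and droops a little; the plug is clear of the hole when drawn 68 out from home.
- tray: Grey plastic tray with a black rubber floor, open on top, fixed to the bench: 220 (x) x 190 (y) x 35 high outside, walls and floor 4 thick. Origin: centre of its underside, on the bench; z up.
- eyepiece: Bystander: black stepped eyepiece barrel standing upright, 48 dia, 62 high (mm). Origin at its underside.
- objective: Bystander: dark steel lens barrel standing upright, 40 dia, 65 high (mm). Origin at its underside.
- wash_bottle: Bystander: white plastic bottle with a white cap, 64 dia, 170 high (mm). Origin at its underside.
- insert_ring: Bystander: flat aluminium ring lying on the bench, 90 outer dia, 60 bore, 10 high (mm). Origin at its underside.
- slide_case: Bystander: flat brown wooden case, 90 x 140 x 30 high (mm). Origin at its underside.
- rod_clamp: Bystander: small aluminium foot (50 x 90 x 12) with a block and a level steel rod 130 long held 40 above the bench (mm). Origin at its underside.
- screwdriver: Bystander: ordinary black-handled screwdriver lying on the bench (mm). Origin at its underside, near the middle of its length.

How it is judged:
On the way, in this order (a step that is already met when the one before it is completed fails the run):
1. the plug has been backed out of its thread: at least 12 mm out, still in line in the port (y of plug_stalk in the frame of port below -0.04 m and y of plug_end in the frame of port above 0.005 m and angle between the y axis of plug_stalk and the y axis of port, either way round below 0.3 rad), for 0.1 s.
2. the plug's whole shank is clear of the port (y of plug_end in the frame of port below -0.01 m), for 0.1 s.
At the end, for the whole second after the job is handed in: The plug lies at rest and released in the tray: stalk middle, bar middle and shank end all inside the tray's walls (within 100 mm of its middle along x, 86 mm along y) and lower than 60 mm above the bench (x of plug_stalk in the frame of tray between -0.1 and 0.1 m and y of plug_stalk in the frame of tray between -0.086 and 0.086 m and z of each of plug_stalk, plug_bar, plug_end in the frame of tray below 0.06 m and x of plug_bar in the frame of tray between -0.1 and 0.1 m and y of plug_bar in the frame of tray between -0.086 and 0.086 m and x of plug_end in the frame of tray between -0.1 and 0.1 m and y of plug_end in the frame of tray between -0.086 and 0.086 m and linear speed of plug below 0.02 m/s and angular speed of plug below 0.2 rad/s); the robot touches nothing.
It fails at once if the plug is dropped (falls freely, touching nothing, faster than 0.7 m/s) (contact force between plug and anything else below 0.01 N and linear speed of plug above 0.7 m/s).
It fails at once if another thing on the bench is shifted by more than 30 mm (distance of any of eyepiece, objective, wash_bottle, insert_ring, slide_case, rod_clamp, screwdriver from where it was at the start of the episode above 0.03 m).
It also fails if it takes over 72 s, if anything falls off the work surface, if the arm or the gripper's body presses on something with over 40 N, if the wrist force passes 120 N, or if a joint passes its speed limit or range.

## Working session

There is one attempt and no reset: what is moved stays moved. The work goes in short steps, Python scripts to look and compute and a tool call to move; the robot and the scene stay as the last step left them, time stands still between calls to the robot, and variables do not carry over. Pictures are saved under pics/ and viewed, and the job is handed in when it is done.

Besides the shell and the picture viewer there is one more tool, called by a JSON object that holds its "op" and its "data". arm_command: Moves the arm, as the interface text tells. Its arguments: {"type":"object","properties":{"deltas":{"type":"array","items":{"type":"array"}},"jaw":{"type":"number"}},"required":["deltas"]}

```bash
mkdir -p pics; ls; cat > h.py <<'E'
import numpy as np, cv2
from workcell import readout, get_image, workorder, recognise, outline_of
from scipy.spatial.transform import Rotation as R
def world(p,u,v,z):
    K=np.array(p['camera_matrix']); Rm=np.array(p['rotation'])
    if Rm.ndim==1: Rm=R.from_rotvec(Rm).as_matrix() if Rm.size==3 else R.from_quat(Rm).as_matrix()
    c=np.stack([(u-K[0,2])/K[0,0]*z,(v-K[1,2])/K[1,1]*z,z*np.ones_like(u)],-1)
    return c@Rm.T+np.array(p['position'])
def cloud(p):
    v,u=np.mgrid[:420,:560].astype(float)
    return world(p,u,v,p['depth'].astype(float))
def proj(p,X):
    K=np.array(p['camera_matrix']);c=(np.atleast_2d(X)-p['position'])@np.array(p['rotation'])
    return np.c_[K[0,0]*c[:,0]/c[:,2]+K[0,2],K[1,1]*c[:,1]/c[:,2]+K[1,2]]
E
python3 - <<'E'
from h import *
import pickle
for n in ['scene','top']:
    p=get_image(n); cv2.imwrite(f'pics/{n}0.png',p['frame']); pickle.dump(p,open(n+'0.pkl','wb'))
    print(n,np.round(p['position'],3),np.round(p['rotation'],3).tolist(),np.round(p['camera_matrix'],1).tolist())
    C=cloud(p)
    for t in ['plug_stalk','port','tray','eyepiece','objective','wash_bottle','insert_ring','slide_case','rod_clamp','screwdriver']:
        try:
            o=outline_of(t,p)
            for q in o[:2]:
                m=q['mask']&(p['depth']>0)
                print(t,round(q['confidence'],2),[int(x) for x in q['bbox']],np.round(np.median(C[m],0),3),np.round(np.percentile(C[m],[2],axis=0),3),np.round(np.percentile(C[m],[98],axis=0),3))
        except Exception as e: print(t,e)
print(readout.state())
E
```

```text
pics
scene [ 0.817 -0.261  0.857] [-2.457, -0.883, 0.232] [[412.0, 0.0, 273.0], [0.0, 412.0, 203.9], [0.0, 0.0, 1.0]]
plug_stalk 0.8 [310, 195, 346, 246] [0.648 0.135 0.124] [[0.618 0.106 0.073]] [[0.69  0.181 0.162]]
port 0.95 [288, 125, 413, 240] [0.62  0.226 0.149] [[0.513 0.151 0.007]] [[0.721 0.351 0.16 ]]
tray 0.87 [41, 277, 188, 414] [ 0.462 -0.302  0.006] [[ 0.346 -0.401  0.003]] [[ 0.581 -0.191  0.036]]
eyepiece 0.59 [303, 307, 325, 335] [ 0.747 -0.03   0.062] [[ 0.726 -0.049  0.002]] [[0.766 0.006 0.066]]
eyepiece 0.48 [158, 207, 199, 246] [ 0.37  -0.049  0.011] [[ 0.33  -0.089  0.002]] [[ 0.412 -0.007  0.014]]
objective 0.59 [223, 160, 239, 186] [0.376 0.133 0.039] [[0.357 0.122 0.005]] [[0.387 0.152 0.068]]
wash_bottle 0.73 [221, 107, 283, 130] [0.264 0.292 0.023] [[0.236 0.251 0.012]] [[0.322 0.395 0.029]]
wash_bottle 0.62 [254, 350, 293, 397] [ 0.749 -0.161  0.119] [[ 0.717 -0.183  0.025]] [[ 0.773 -0.126  0.172]]
insert_ring 0.67 [161, 208, 197, 248] [ 0.366 -0.049  0.011] [[ 0.327 -0.089  0.001]] [[ 0.412 -0.007  0.014]]
slide_case 0.6 [353, 116, 414, 150] [0.592 0.50
[... 1873 characters left out ...]
32 0.404 0.028]]
{'time_s': 1.1, 'joint_pos': array([ 9.87911673e-01,  2.45099481e-01,  1.55782968e+00, -1.79382332e-06,
        1.33873078e+00, -1.74108532e-01]), 'joint_vel': array([ 1.36895831e-03,  3.45592430e-04,  4.15288763e-05,  1.03570830e-04,
       -1.32524787e-03,  2.25694034e-04]), 'tau': array([-8.37720472e-04, -4.15856588e+01, -3.14866805e+01,  6.83872635e-02,
        2.91082333e-02,  5.42991145e-06]), 'tool_pos': array([0.25836006, 0.59643555, 0.21343961]), 'orientation': array([-1.37532693, -0.90299255,  0.90309308]), 'contact_force': array([-0.53130611, -0.38034656,  0.36767339]), 'ft_torque': array([ 0.07412492,  0.02094765, -0.01577255]), 'grip_width': 0.09381397200310981}
```

View pics/scene0.png

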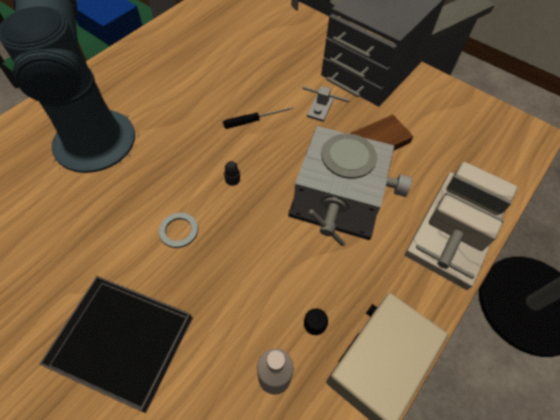

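View pics/top0.png

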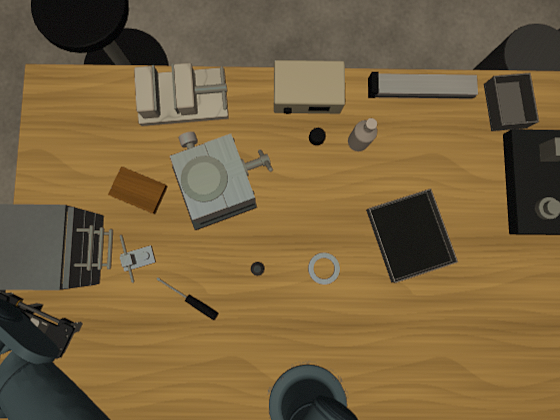

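```bash
python3 - <<'E'
from h import *
s=readout.state()
print(np.round(R.from_rotvec(s['orientation']).as_matrix(),3))
E
```

```text
[[ 0.397 -0.    -0.918]
 [ 0.918 -0.     0.397]
 [-0.    -1.     0.   ]]
```

The scene picture shows the stage (290–390, 130–235), with the plug's T at about (330,222). It also shows the tray (45–190, 277–410), ring (178,230), objective (232,172), eyepiece (316,321) and bottle (275,370). The top view agrees, with the plug at about (258,161) pointing to world -y and slightly +x. Next I'll measure the port face and plug axis.

```bash
python3 - <<'E'
from h import *
import pickle
P={n:pickle.load(open(n+'0.pkl','rb')) for n in ['scene','top']}
Cs={n:cloud(p)for n,p in P.items()}
# stage top yaw
for n,C in Cs.items():
    X=C[(P[n]['depth']>0)]
    m=(X[:,2]>.143)&(X[:,2]<.153)&(abs(X[:,0]-.61)<.16)&(abs(X[:,1]-.25)<.16)
    r=cv2.minAreaRect((X[m][:,:2]*1000).astype(np.float32)); print(n,'top rect',r, np.round(np.median(X[m][:,2]),4))
    mt=(X[:,2]>.028)&(X[:,2]<.045)&(abs(X[:,0]-.467)<.17)&(abs(X[:,1]+.3)<.17)
    r=cv2.minAreaRect((X[mt][:,:2]*1000).astype(np.float32)); print('tray',r,np.round(np.median(X[mt][:,2]),4))
    mt=(X[:,2]>-.01)&(X[:,2]<.012)&(abs(X[:,0]-.467)<.06)&(abs(X[:,1]+.3)<.06)
    print('tray floor z',np.median(X[mt][:,2]))
# front face plane
C=Cs['scene'];X=C[P['scene']['depth']>0]
m=(X[:,2]>.02)&(X[:,2]<.14)&(X[:,0]>.5)&(X[:,0]<.72)&(X[:,1]>.13)&(X[:,1]<.23)
Y=X[m]; best=None;rng=np.random.default_rng(0)
for _ in range(500):
    a=Y[rng.choice(len(Y),3)];nn=np.cross(a[1]-a[0],a[2]-a[0]);l=np.linalg.norm(nn)
    if l<1e-6: continue
    nn/=l;i=abs((Y-a[0])@nn)<.0025
    if best is None or i.sum()>best.sum():best=i
c=Y[best].mean(0);nn=np.linalg.svd(Y[best]-c)[2][2];nn*=-np.sign(nn[1])
print('face',len(Y),best.sum(),c,nn, 'yaw n',np.degrees(np.arctan2(nn[1],nn[0])))
for n in P:
  for t in ['plug_stalk','plug_bar']:
    for q in outline_of(t,P[n])[:1] if 0 else []: pass
E
```

```text
scene top rect ((615.5418701171875, 227.94696044921875), (180.19273376464844, 240.1483612060547), 21.1429386138916) 0.1492
tray ((463.9737243652344, -295.0411376953125), (221.99801635742188, 190.16273498535156), 18.129133224487305) 0.0348
tray floor z 0.0058079015715762905
top top rect ((619.3099365234375, 227.97637939453125), (181.01234436035156, 237.00521850585938), 21.047401428222656) 0.1478
tray ((467.51593017578125, -295.34906005859375), (219.81381225585938, 191.937744140625), 18.289154052734375) 0.0339
tray floor z 0.005026372042078231
face 2325 1830 [0.63751962 0.18182983 0.08487448] [ 0.35877289 -0.93341525 -0.00424008] yaw n -68.97494767484808
```

```bash
python3 - <<'E'
import cv2
a=cv2.imread('pics/scene0.png')[110:260,270:420];cv2.imwrite('pics/c1.png',cv2.resize(a,(600,600),interpolation=cv2.INTER_CUBIC))
E
```

```text
(no output)
```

View pics/c1.png

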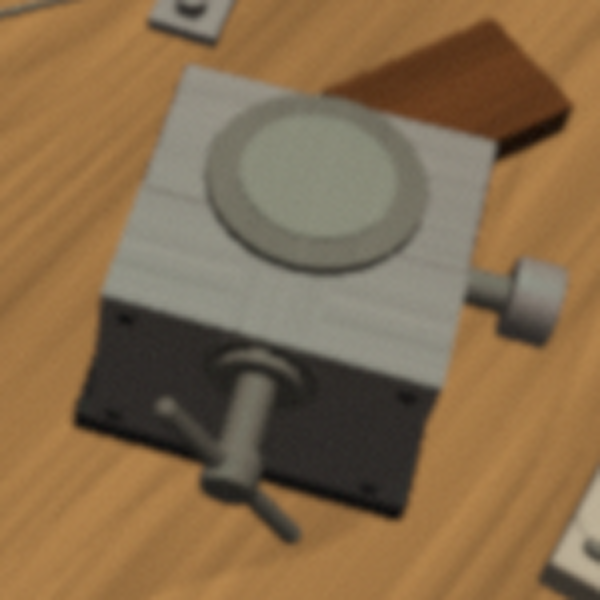

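The crop shows the T clearly: collar at (262,372), hub at (230,475), and bar ends at (165,405), up to the left, and (293,537). The face yaw and stage height (149 mm) agree between views. Next I'll fit the plug's axis in port coordinates.

```bash
python3 - <<'E'
from h import *
import pickle
P={n:pickle.load(open(n+'0.pkl','rb')) for n in ['scene','top']}
th=np.radians(-69.0);d=np.array([np.cos(th),np.sin(th)]);r=np.array([-d[1],d[0]])
c=np.array([.6375,.1818])
for n,p in P.items():
    C=cloud(p);X=C[p['depth']>0]
    q=np.c_[(X[:,:2]-c)@r,(X[:,:2]-c)@d,X[:,2]]
    m=(abs(q[:,0])<.12)&(q[:,1]>.012)&(q[:,1]<.09)&(q[:,2]>.045)&(q[:,2]<.18)
    Q=q[m]; print(n,m.sum(),'max out',np.percentile(Q[:,1],[90,99]))
    for lo,hi in [(.0,.008),(.01,.02),(.02,.03),(.03,.04),(.04,.05),(.05,.06),(.06,.07),(.07,.08)]:
        k=(q[:,1]>lo)&(q[:,1]<hi)&(abs(q[:,0])<.12)&(q[:,2]>.1)&(q[:,2]<.18)
        if k.sum()>3: print(lo,k.sum(),np.round(q[k].min(0)*1e3),np.round(q[k].max(0)*1e3),np.round(np.median(q[k],0)*1e3,1))
    # lateral extents of top face
    b=(q[:,1]>-.03)&(q[:,1]<-.004)&(q[:,2]>.143)&(q[:,2]<.153)&(abs(q[:,0])<.12)
    print('top edges',np.percentile(q[b][:,0],[1,99]), 'front edge',)
    b=(abs(q[:,0])<.08)&(q[:,2]>.143)&(q[:,2]<.153)&(abs(q[:,1])<.04);print(np.percentile(q[b][:,1],[99.5]))
    v=proj(p,np.r_[c+r*0,.115][None]);print(v)
E
```

```text
scene 568 max out [0.072017   0.07328675]
0.0 680 [-93.   0. 100.] [ 86.   8. 152.] [  0.4   0.9 129.9]
0.01 40 [-15.  10. 116.] [  7.  19. 128.] [ -3.5  15.4 123.6]
0.02 49 [-14.  20. 115.] [  7.  30. 127.] [ -4.   25.4 123.4]
0.03 42 [-14.  30. 115.] [  7.  40. 129.] [ -3.3  35.2 122.7]
0.04 41 [-14.  40. 113.] [  7.  49. 127.] [ -3.2  44.3 122.8]
0.05 54 [-41.  51. 101.] [ 12.  60. 163.] [ -3.9  57.3 127.9]
0.06 182 [-47.  60. 100.] [ 16.  70. 167.] [-19.9  66.  138.5]
0.07 87 [-18.  70. 101.] [ 10.  74. 128.] [ -3.5  72.2 116.9]
top edges [-0.0921643   0.08438163] front edge
[0.00178772]Traceback (most recent call last):
  File "<stdin>", line 18, in <module>
  File "h.py", line 14, in proj
    return np.c_[K[0,0]*c[:,0]/c[:,2]+K[0,2],K[1,1]*c[:,1]/c[:,2]+K[1,2]]
                        ~^^^^^
IndexError: too many indices for array: array is 1-dimensional, but 2 were indexed
```

```bash
cat >> h.py <<'E'
def proj(p,X):
    K=np.array(p['camera_matrix']);c=(np.atleast_2d(X)-p['position'])@R.from_rotvec(p['rotation']).as_matrix()
    return np.c_[K[0,0]*c[:,0]/c[:,2]+K[0,2],K[1,1]*c[:,1]/c[:,2]+K[1,2]]
th=np.radians(-69.0);d=np.array([np.cos(th),np.sin(th)]);r=np.array([-d[1],d[0]])
c=np.array([.6375,.1818])
def port(X): return np.c_[(X[:,:2]-c)@r,(X[:,:2]-c)@d,X[:,2]]
def wpt(a,b,z): return np.r_[c+r*a+d*b,z]
E
python3 - <<'E'
from h import *
import pickle
P={n:pickle.load(open(n+'0.pkl','rb')) for n in ['scene','top']}
for n,p in P.items():
    C=cloud(p);X=C[p['depth']>0];q=port(X)
    for lo,hi in [(.01,.02),(.02,.03),(.03,.04),(.04,.05),(.05,.06),(.06,.07),(.07,.08)]:
        k=(q[:,1]>lo)&(q[:,1]<hi)&(abs(q[:,0])<.12)&(q[:,2]>.1)&(q[:,2]<.18)
        if n=='top' and k.sum()>3: print(lo,k.sum(),np.round(q[k].min(0)*1e3),np.round(q[k].max(0)*1e3),np.round(np.median(q[k],0)*1e3,1))
    b=(abs(q[:,0])<.08)&(q[:,2]>.143)&(q[:,2]<.153)&(abs(q[:,1])<.04);print('front edge',np.percentile(q[b][:,1],[99.5]))
    b=(q[:,1]>-.03)&(q[:,1]<-.004)&(q[:,2]>.143)&(q[:,2]<.153)&(abs(q[:,0])<.12)
    print('top edges',np.percentile(q[b][:,0],[1,99]))
    pts=[wpt(-.0035,0,.115),wpt(-.0035,.074,.115),wpt(-.0035-.0424,.061,.115+.0506),wpt(-.0035+.0424,.061,.115-.0506),wpt(-.0035,.017+.011,.126)]
    uv=proj(p,np.array(pts)); print(np.round(uv,1).tolist())
    f=p['frame'].copy(); f=cv2.resize(f,None,fx=4,fy=4,interpolation=cv2.INTER_CUBIC)
    for u in uv: cv2.circle(f,tuple(int(round(x*4+1.5)) for x in u),5,(0,0,255),2)
    x,y=np.mean(uv,0)*4; x,y=int(x),int(y); cv2.imwrite(f'pics/ov_{n}.png',f[y-220:y+220,x-250:x+250])
s=readout.state();T=R.from_rotvec(s['orientation']).as_matrix();print('tcp in port',port(s['tool_pos'][None]),'yaw xt',np.degrees(np.arctan2(T[1,0],T[0,0])))
E
```

```text
front edge [0.00178772]
top edges [-0.0921643   0.08438163]
[[334.1, 203.1], [325.3, 232.5], [309.1, 208.7], [343.2, 244.0], [331.6, 211.2]]
0.01 31 [-11.  10. 116.] [ 10.  20. 128.] [ -2.5  15.  121.9]
0.02 32 [-12.  20. 111.] [  9.  30. 125.] [ -2.7  25.2 121.4]
0.03 30 [-11.  30. 112.] [  9.  40. 127.] [ -2.9  35.2 122.1]
0.04 31 [-11.  41. 115.] [ 10.  50. 127.] [ -2.5  44.8 121.1]
0.05 47 [-38.  51. 113.] [ 12.  60. 160.] [ -5.7  56.  125.8]
0.06 67 [-44.  60. 121.] [ 13.  70. 167.] [-15.4  64.8 138.1]
0.07 18 [-36.  70. 112.] [ 13.  75. 155.] [ -3.5  72.3 122.5]
front edge [0.00190287]
top edges [-0.08954441  0.0878308 ]
[[242.9, 168.2], [268.9, 158.7], [270.0, 171.1], [259.2, 150.7], [252.6, 163.7]]
tcp in port [[-0.20536553 -0.52296724  0.21343961]] yaw xt 66.57887713010192
```

View pics/ov_scene.png

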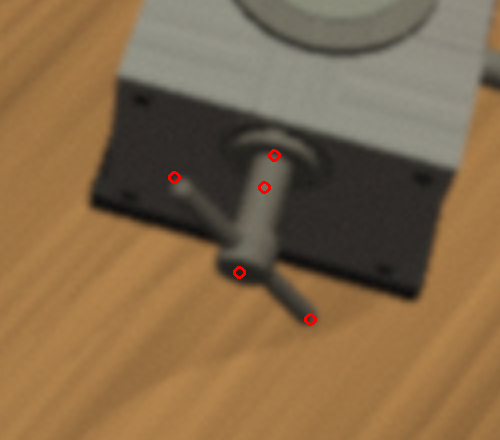

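View pics/ov_top.png

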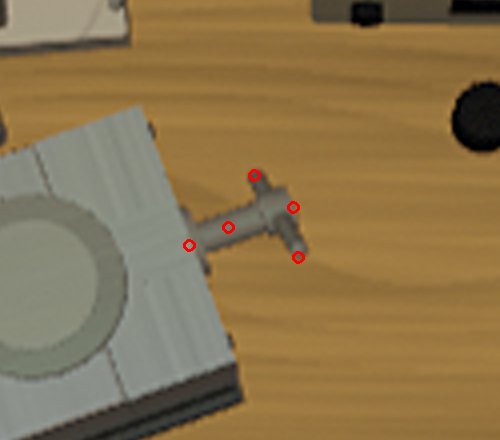

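Both views put the axis about 2.4 mm left of my reference line, at 115–116 mm height, with the bar plane about 62 mm out. That fits the text. Next I'll work out the approach and the pushing strokes.

```bash
cat >> h.py <<'E'
O=np.array([-.0024,.1155])
def finger(phi,rho,side):
    """side -1: left bottom corner, +1 right bottom corner, touches bar at radius rho. returns a, TCP z"""
    f=np.radians(phi);u=np.array([np.cos(f),np.sin(f)]);n=np.array([np.sin(f),-np.cos(f)])
    k=O+rho*u+.006*n
    return np.array([k[0]-side*.0125,k[1]+.008])
def st():
    s=readout.state();T=R.from_rotvec(s['orientation']).as_matrix()
    print('t',round(s['time_s'],2),'port mm',np.round(port(s['tool_pos'][None])[0]*1e3,1),'yaw',round(np.degrees(np.arctan2(T[1,0],T[0,0])),2),'F(r,d,z)',np.round([s['contact_force'][:2]@r,s['contact_force'][:2]@d,s['contact_force'][2]],1),'w',round(s['grip_width'],4),'j',np.round(s['joint_pos'],2))
    return s,T
E
python3 - <<'E'
from h import *
s,T=st()
t=wpt(-.005,.062,.190)
print(t,T.T@(t-s['tool_pos']))
for phi,rho,sd in [(130,46,-1),(140,48,-1),(150,50,-1),(160,52,-1),(170,54,-1),(178,56,-1),(182,32,1),(190,33,1),(200,35,1),(210,37,1),(220,39,1),(232,40,1)]:
    print(phi,np.round(finger(phi,rho/1e3,sd)*1e3,1), 'b',round(62+4.6*np.radians(phi-130),1))
E
```

```text
t 1.1 port mm [-205.4 -523.   213.4] yaw 66.58 F(r,d,z) [-0.6  0.2  0.4] w 0.0938 j [ 0.99  0.25  1.56 -0.    1.34 -0.17]
[0.65505091 0.12212617 0.19      ] [-0.27754945  0.02345259 -0.55253842]
130 [-14.9 162.6] b 62.0
140 [-22.8 159. ] b 62.8
150 [-30.2 153.7] b 63.6
160 [-36.7 146.9] b 64.4
170 [-42.  138.8] b 65.2
178 [-45.7 131.5] b 65.9
182 [-47.1 128.4] b 66.2
190 [-48.4 123.7] b 66.8
200 [-49.8 117.2] b 67.6
210 [-49.9 110.2] b 68.4
220 [-48.6 103. ] b 69.2
232 [-44.3  95.7] b 70.2
```

{"op": "arm_command", "data": {"deltas": [[[-0.02,0,-0.04],0],[[-0.02,0,-0.04],0],[[-0.02,0,-0.04],0],[[-0.02,0,-0.04],0],[[-0.02,0,-0.04],0],[[-0.02,0,-0.04],0],[[-0.02,0,-0.04],0],[[-0.02,0,-0.04],0],[[-0.02,0,-0.04],0],[[-0.02,0,-0.04],0]], "jaw": 0}}

```text
time_s: 2.35
tool_pos: [0.5468, 0.2527, 0.2136]
orientation: [-1.375, -0.903, 0.903]
contact_force: [0.4, 0.2, -0.2]
grip_width: 0.0003
```

{"op": "arm_command", "data": {"deltas": [[[-0.02,0,-0.04],0],[[-0.02,0,-0.04],0],[[-0.02,0,-0.04],0],[[-0.0175,0,-0.0325],0],[[0,0,0],0.16],[[0,0,0],0.16],[[0,0,0],0.16],[[0,0,0],0.16],[[0,0,0],0.155],[[0,0,0],0]]}}

```text
time_s: 3.6
tool_pos: [0.655, 0.1222, 0.2134]
orientation: [-1.551, -0.289, 0.289]
contact_force: [-0.1, 0.6, 1.1]
grip_width: 0.0001
```

```bash
python3 - <<'E'
from h import *
st()
E
```

```text
t 3.6 port mm [ -5.   62.  213.4] yaw 21.13 F(r,d,z) [ 0.1 -0.6  1.1] w 0.0001 j [ 0.01  0.28  1.51 -0.    1.35 -0.35]
```

{"op": "arm_command", "data": {"deltas": [[[-0.003,0.0225,0],0],[[-0.003,0.0225,0],0],[[-0.006,0.0045,0],0],[[-0.006,0.0045,-0.0008],0],[[-0.0037,0.0027,-0.0004],0],[[-0.0037,0.0027,-0.0004],0],[[-0.0033,0.0034,-0.0004],0],[[-0.0033,0.0034,-0.0004],0]]}}

```text
time_s: 4.6
tool_pos: [0.626, 0.1085, 0.1473]
orientation: [-1.551, -0.288, 0.288]
contact_force: [1.0, 0.7, 0.0]
grip_width: 0.0006
```

```bash
cat > look.py <<'E'
from h import *
import sys
n,tag=sys.argv[1],sys.argv[2]
s,T=st();p=get_image(n);f=p['frame']
uv=proj(p,np.array([wpt(-.002,.06,.115)]))[0].astype(int);x,y=uv
x0=max(0,min(560-130,x-65));y0=max(0,min(420-110,y-55))
cv2.imwrite(f'pics/{tag}.png',cv2.resize(f[y0:y0+110,x0:x0+130],None,fx=5,fy=5,interpolation=cv2.INTER_CUBIC))
E
python3 look.py scene a1
```

```text
t 4.6 port mm [-37.   64.3 147.3] yaw 21.03 F(r,d,z) [ 1.1 -0.3  0. ] w 0.0006 j [-0.01  0.28  1.65  0.    1.22 -0.37]
```

View pics/a1.png

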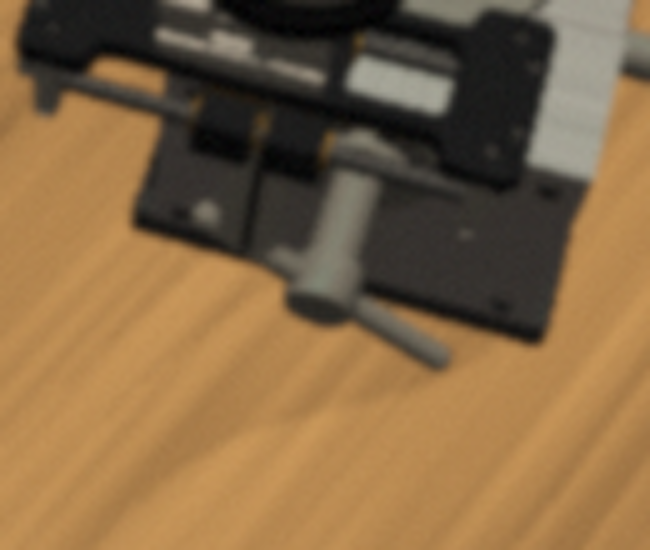

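The bar has turned with the finger: its lower right half is at about (440,357) and flatter than before, and A's tip is by the finger at (275,255). I'll carry on round the arc.

{"op": "arm_command", "data": {"deltas": [[[-0.0026,0.004,-0.0004],0],[[-0.0027,0.0041,-0.0004],0],[[-0.0037,0.0073,-0.0007],0],[[-0.0014,0.0031,-0.0003],0],[[-0.0013,0.0047,-0.0006],0],[[-0.0014,0.0065,-0.0008],0],[[0,0.007,-0.0008],0],[[0.0013,0.0072,-0.0008],0],[[0.0021,0.0036,-0.0005],0],[[0.0022,0.0037,-0.0005],0]]}}

```text
time_s: 5.9
tool_pos: [0.6209, 0.1003, 0.0955]
orientation: [-1.552, -0.287, 0.289]
contact_force: [-1.0, -0.6, 2.9]
grip_width: 0.0002
```

```bash
python3 look.py scene a2
```

```text
t 5.9 port mm [-44.8  70.2  95.5] yaw 21.03 F(r,d,z) [-1.2  0.2  2.9] w 0.0002 j [-0.02  0.32  1.69 -0.    1.13 -0.39]
```

View pics/a2.png

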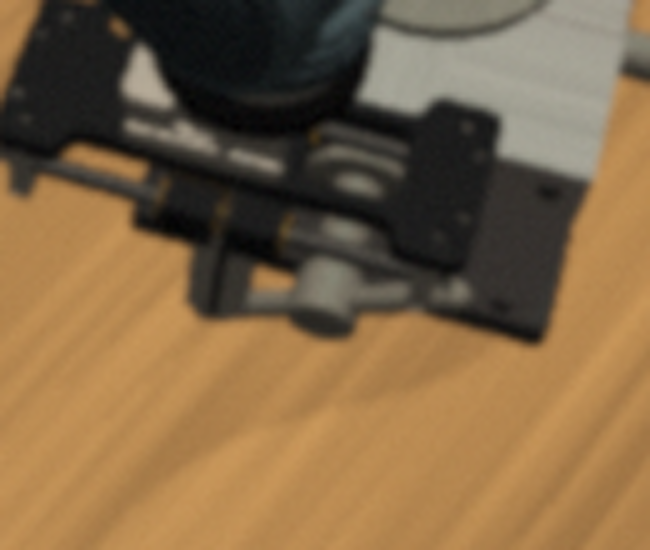

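{"op": "arm_command", "data": {"deltas": [[[-0.008,-0.004,0],0],[[-0.01,-0.03,0],0],[[0,-0.04,0],0],[[0,-0.04,0],0],[[0.03,0,0],0],[[0.05,0,0],0],[[0.05,0,0],0]]}}

```text
time_s: 6.82
tool_pos: [0.7265, 0.1409, 0.2106]
orientation: [-1.552, -0.288, 0.287]
contact_force: [-0.2, -0.6, 0.9]
grip_width: 0.0009
```

```bash
python3 look.py scene a3; python3 look.py top a3t
```

```text
t 6.83 port mm [ 68.4  70.  210.6] yaw 21.02 F(r,d,z) [-0.4  0.5  0.9] w 0.0009 j [ 0.04  0.45  1.3   0.    1.39 -0.33]
t 6.88 port mm [ 72.2  69.8 208. ] yaw 21.05 F(r,d,z) [-2.2  0.4 -0.9] w 0.0003 j [ 0.04  0.46  1.29  0.    1.39 -0.33]
```

View pics/a3.png

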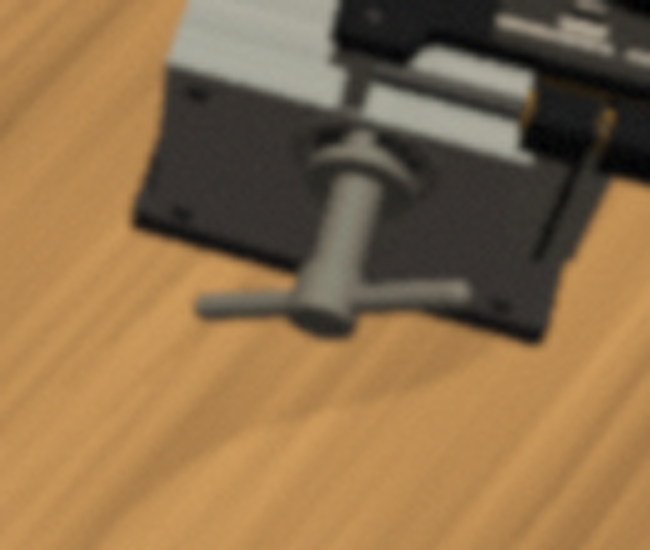

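Clear view: bar ends at (200,305) and (468,290), hub at (325,320), and the collar has come away from the face. I'll measure the bar's angle.

```bash
cat > bar.py <<'E'
from h import *
s,T=st();p=get_image('scene');C=cloud(p);q=port(C.reshape(-1,3)).reshape(420,560,3)
m=(p['depth']>0)&(abs(q[...,0]-O[0])<.075)&(abs(q[...,2]-O[1])<.072)&(q[...,1]>.055)&(q[...,1]<.11)
rr=np.hypot(q[...,0]-O[0],q[...,2]-O[1]); m&=(rr>.022)&(rr<.07)
# drop robot: near tool
tp=port(s['tool_pos'][None])[0]; m&=~((abs(q[...,0]-tp[0])<.02)&(q[...,2]>tp[2]-.015))
Q=q[m];print(m.sum())
for sd in (-1,1):
    k=np.sign(Q[:,0]-O[0])==sd
    if k.sum()>4: print(sd,k.sum(),'ang',np.round(np.degrees(np.arctan2(Q[k][:,2]-O[1]-.003,Q[k][:,0]-O[0])),0)[::max(1,k.sum()//12)],'b',np.round(np.median(Q[k][:,1])*1e3,1),'rmax',rr[m][k].max())
k=(p['depth']>0)&(abs(q[...,0]-O[0])<.014)&(abs(q[...,2]-O[1])<.016)&(q[...,1]<.12);print('hub end b p98',np.percentile(q[k][:,1],[95,99])*1e3)
E
python3 bar.py
```

```text
t 6.92 port mm [ 69.5  69.8 207.7] yaw 21.08 F(r,d,z) [-0.   0.2 -1.2] w 0.0003 j [ 0.04  0.46  1.3   0.    1.39 -0.33]
210
-1 94 ang [-139. -145. -145. -145. -144. -142. -145. -142. -141. -140. -138. -137.
 -137. -134.] b 69.9 rmax 0.06696603573109185
1 116 ang [36. 37. 42. 36. 35. 35. 38. 38. 35. 35. 36. 28. 32.] b 70.9 rmax 0.06486696149431084
hub end b p98 [78.35014091 79.23391572]
```

```bash
python3 - <<'E'
from h import *
prev=np.array([67.5,210,70.2])
for phi in [37,47,57,67,77,87]:
    f=np.radians(phi);K=O*1e3+66*np.array([np.cos(f),np.sin(f)])+6*np.array([np.sin(f),-np.cos(f)])
    x=np.array([K[0]+12.5-1,K[1]-20+8,62+4.6*np.radians(phi+50)]);print(phi,np.round(x,1),'d',np.round([x[0]-prev[0],-(x[1]-prev[1]),-(x[2]-prev[2])],1));prev=x
for phi,rho,sd in [(97,46,-1),(107,46,-1),(117,46,-1),(127,47,-1),(137,48,-1),(147,50,-1),(157,52,-1),(167,54,-1),(177,56,-1),(184,57,-1)]:
    a,z=finger(phi,rho/1e3,sd)*1e3;x=np.array([a,z,min(77.5,62+4.6*np.radians(phi+50))]);print(phi,np.round(x,1),'d',np.round([x[0]-prev[0],-(x[1]-prev[1]),-(x[2]-prev[2])],1));prev=x
E
```

```text
37 [ 65.4 138.4  69. ] d [-2.1 71.6  1.2]
47 [ 58.5 147.7  69.8] d [-6.9 -9.2 -0.8]
57 [ 50.1 155.6  70.6] d [-8.4 -7.9 -0.8]
67 [ 40.4 161.9  71.4] d [-9.7 -6.3 -0.8]
77 [ 29.8 166.5  72.2] d [-10.6  -4.5  -0.8]
87 [ 18.5 169.1  73. ] d [-11.2  -2.6  -0.8]
97 [ 10.4 169.9  73.8] d [-8.1 -0.8 -0.8]
107 [  2.4 169.2  74.6] d [-8.1  0.6 -0.8]
117 [ -5.4 167.2  75.4] d [-7.8  2.  -0.8]
127 [-13.4 164.6  76.2] d [-8.   2.6 -0.8]
137 [-20.9 160.6  77. ] d [-7.5  4.  -0.8]
147 [-28.6 155.8  77.5] d [-7.7  4.9 -0.5]
157 [-35.4 149.3  77.5] d [-6.9  6.4 -0. ]
167 [-41.2 141.5  77.5] d [-5.7  7.8 -0. ]
177 [-45.5 132.4  77.5] d [-4.3  9.1 -0. ]
184 [-47.2 125.5  77.5] d [-1.7  6.9 -0. ]
```

{"op": "arm_command", "data": {"deltas": [[[0.006,0.024,0.001],0],[[0,0.024,0],0],[[0,0.0236,0],0],[[-0.004,0,0],0],[[-0.0041,0,0],0],[[-0.0034,-0.0046,-0.0004],0],[[-0.0035,-0.0046,-0.0004],0],[[-0.0042,-0.004,-0.0004],0],[[-0.0042,-0.0039,-0.0004],0]]}}

```text
time_s: 8.1
tool_pos: [0.7115, 0.1349, 0.1581]
orientation: [-1.55, -0.293, 0.282]
contact_force: [6.1, 5.9, 3.6]
grip_width: 0.0006
```

```bash
python3 look.py scene a4
```

```text
t 8.1 port mm [ 52.3  70.3 158.1] yaw 21.03 F(r,d,z) [ 7.9 -3.3  3.6] w 0.0006 j [ 0.03  0.46  1.39  0.    1.28 -0.34]
```

View pics/a4.png

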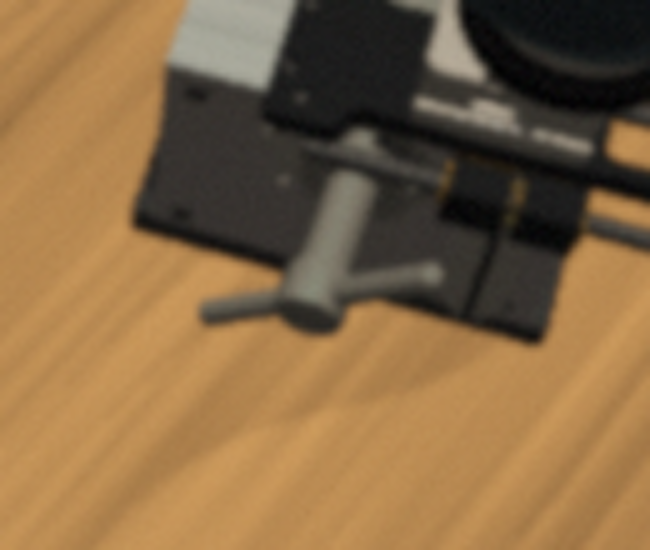

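The finger's left face is on B's tip at about (440,272), and the bar is turning under a push of about 8 N. I'll continue.

{"op": "arm_command", "data": {"deltas": [[[-0.0048,-0.0032,-0.0004],0],[[-0.0049,-0.0031,-0.0004],0],[[-0.0053,-0.0023,-0.0004],0],[[-0.0053,-0.0022,-0.0004],0],[[-0.0056,-0.0013,-0.0004],0],[[-0.0056,-0.0013,-0.0004],0],[[-0.004,-0.0004,-0.0004],0],[[-0.0041,-0.0004,-0.0004],0]]}}

```text
time_s: 9.15
tool_pos: [0.6784, 0.1188, 0.176]
orientation: [-1.549, -0.3, 0.276]
contact_force: [7.6, 8.4, 10.3]
grip_width: 0.0001
```

```bash
python3 look.py scene a5
```

```text
t 9.15 port mm [ 15.6  73.4 176. ] yaw 21.03 F(r,d,z) [10.2 -5.1 10.3] w 0.0001 j [ 0.01  0.36  1.49  0.    1.28 -0.36]
```

View pics/a5.png

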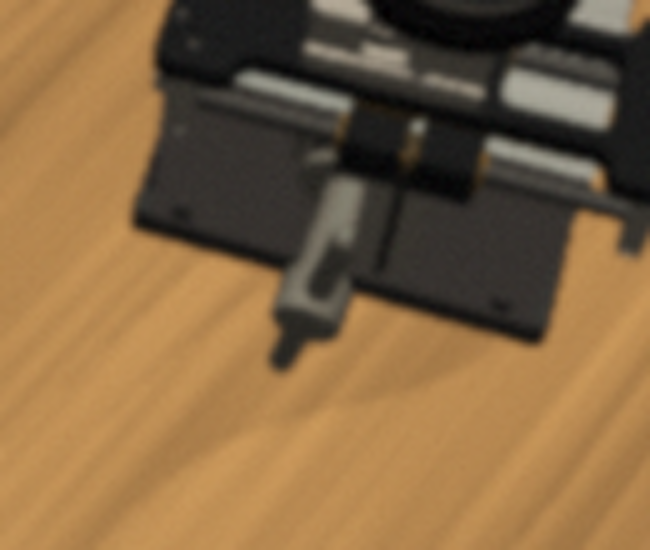

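B is now nearly upright, at about (335,260), with the finger against its right side and A pointing down at (285,360). I'll continue over the top.

{"op": "arm_command", "data": {"deltas": [[[-0.004,0.0003,-0.0004],0],[[-0.0041,0.0003,-0.0004],0],[[-0.0039,0.001,-0.0004],0],[[-0.0039,0.001,-0.0004],0],[[-0.004,0.0013,-0.0004],0],[[-0.004,0.0013,-0.0004],0],[[-0.0037,0.002,-0.0004],0],[[-0.0038,0.002,-0.0004],0]]}}

```text
time_s: 10.2
tool_pos: [0.6524, 0.106, 0.1712]
orientation: [-1.548, -0.305, 0.271]
contact_force: [4.4, 11.1, 22.6]
grip_width: 0.0005
```

```bash
python3 look.py scene a6
```

```text
t 10.2 port mm [-13.3  76.2 171.2] yaw 21.04 F(r,d,z) [ 8.1 -8.8 22.6] w 0.0005 j [-0.01  0.29  1.58  0.01  1.25 -0.38]
```

View pics/a6.png

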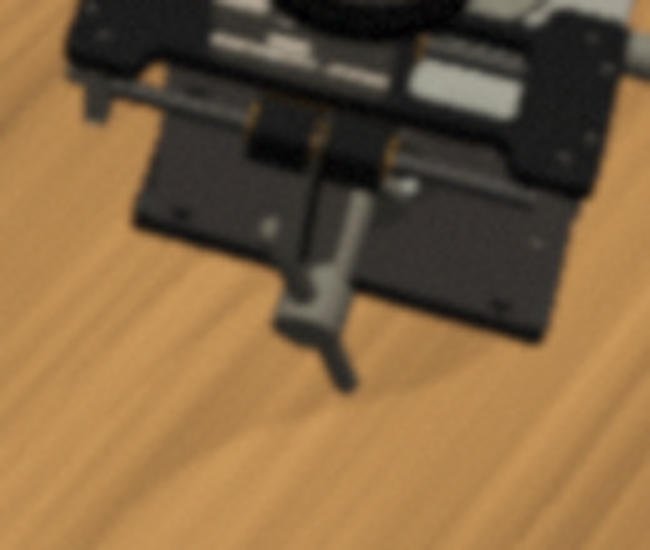

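```bash
python3 bar.py; python3 look.py top a6t
```

```text
t 10.25 port mm [-14.1  76.6 170.7] yaw 21.05 F(r,d,z) [ 7.2 -6.3 21.2] w 0.0003 j [-0.01  0.29  1.58  0.01  1.25 -0.38]
93
-1 35 ang [123. 119. 116. 121. 117. 115. 125. 117. 114. 124. 118. 115. 123. 121.
 114. 133. 124. 135.] b 79.2 rmax 0.06142537759606549
1 58 ang [-71. -71. -75. -81. -71. -75. -70. -72. -77. -69. -73. -78. -71. -72.
 -72.] b 75.7 rmax 0.06580088861694261
hub end b p98 [84.5069909  85.27685502]
t 10.3 port mm [-14.5  77.  170.4] yaw 21.05 F(r,d,z) [ 5.  -5.1 20.8] w 0.001 j [-0.01  0.29  1.58  0.    1.25 -0.38]
```

View pics/a6t.png

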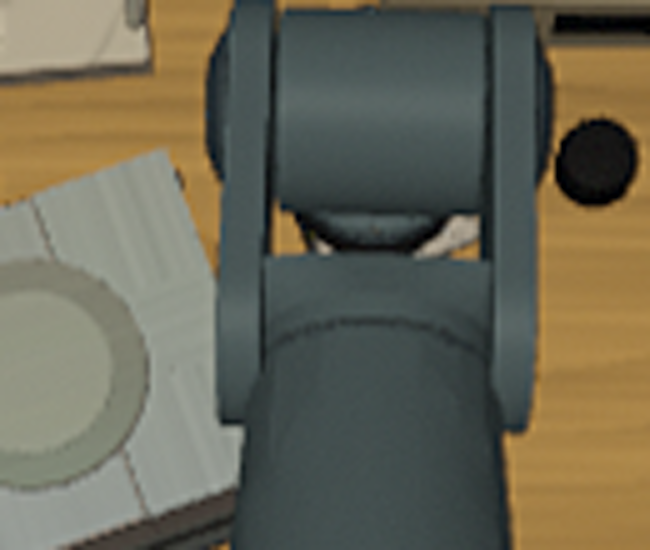

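Turned about 160° so far and 12 mm out, which is consistent with the thread pitch. The downward force is higher than it needs to be, so I'll push more to the left before following the arc down.

{"op": "arm_command", "data": {"deltas": [[[-0.004,-0.003,0],0],[[-0.005,-0.001,0],0],[[-0.005,0,0],0],[[-0.0045,0.001,-0.0002],0],[[-0.0045,0.002,-0.0002],0],[[0,0,0],0]]}}

```text
time_s: 11.1
tool_pos: [0.6237, 0.0933, 0.1609]
orientation: [-1.552, -0.287, 0.289]
contact_force: [0.9, 0.3, 0.3]
grip_width: 0.0004
```

```bash
python3 bar.py; python3 look.py scene a7
```

```text
t 11.1 port mm [-44.6  77.6 160.9] yaw 21.01 F(r,d,z) [ 0.9 -0.   0.3] w 0.0004 j [-0.03  0.25  1.65 -0.    1.24 -0.4 ]
156
-1 69 ang [154. 144. 147. 144. 146. 146. 143. 143. 145. 146. 146. 152. 148. 141.] b 79.4 rmax 0.0608320000672879
1 87 ang [-45. -43. -55. -38. -40. -45. -52. -39. -42. -45. -48. -42. -45.] b 79.1 rmax 0.0630557509223205
hub end b p98 [86.47046196 87.22668864]
t 11.15 port mm [-44.4  77.6 161.1] yaw 21.02 F(r,d,z) [-0.2  0.5 -0. ] w 0.0006 j [-0.03  0.25  1.65 -0.    1.24 -0.4 ]
```

View pics/a7.png

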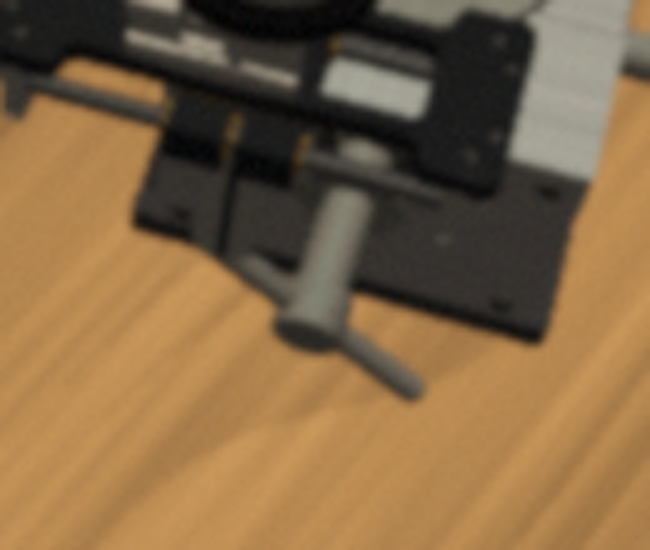

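B is now at about 143° with A at (418,390), about 190° turned, and the bar runs free. Now I'll press straight down to bring the bar level.

{"op": "arm_command", "data": {"deltas": [[[0,0.005,0],0],[[0,0.005,0],0],[[-0.001,0.005,0],0],[[-0.001,0.006,0],0],[[0,0.006,0],0],[[0,0.005,0],0],[[0,0,0],0]]}}

```text
time_s: 12.08
tool_pos: [0.6234, 0.0925, 0.131]
orientation: [-1.553, -0.289, 0.287]
contact_force: [-0.6, -0.9, 7.8]
grip_width: 0.0004
```

```bash
python3 bar.py; python3 look.py scene a8
```

```text
t 12.07 port mm [-45.2  78.3 131. ] yaw 21.04 F(r,d,z) [-0.8  0.7  7.8] w 0.0004 j [-0.03  0.28  1.67 -0.    1.19 -0.4 ]
135
-1 18 ang [ 174.  171.  174.  173.  177.  173.  176.  175.  176.  172. -175.  176.
 -174. -169. -169. -171. -162. -111.] b 81.6 rmax 0.06727071704592376
1 117 ang [-22. -18. -16. -22. -35. -16. -16. -13. -18. -13. -16. -18. -17.] b 79.9 rmax 0.063134218256188
hub end b p98 [88.55655714 89.41270502]
t 12.12 port mm [-45.3  78.3 131. ] yaw 21.04 F(r,d,z) [-1.8  1.1  8.1] w 0.0006 j [-0.03  0.28  1.67 -0.    1.19 -0.4 ]
```

View pics/a8.png

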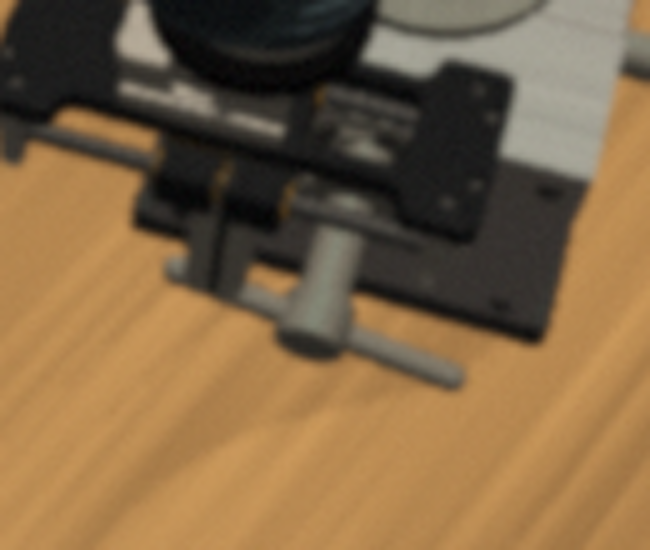

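{"op": "arm_command", "data": {"deltas": [[[-0.001,0.004,0],0],[[0,0.004,0],0],[[0,0.004,0],0],[[0,0,0],0],[[0,-0.02,0],0],[[0,-0.04,0],0],[[0.01,-0.04,0],0],[[0.02,0,0],0]]}}

```text
time_s: 13.18
tool_pos: [0.6515, 0.1036, 0.2222]
orientation: [-1.553, -0.293, 0.283]
contact_force: [0.1, 0.4, -0.0]
grip_width: 0.0006
```

```bash
python3 bar.py; python3 look.py scene a9
```

```text
t 13.18 port mm [-15.   78.  222.2] yaw 21.02 F(r,d,z) [ 0.2 -0.4 -0. ] w 0.0006 j [-0.01  0.26  1.53  0.    1.35 -0.38]
249
-1 126 ang [-179. -179. -179. -176. -180. -177. -178. -176. -179. -171.  180. -176.
 -166.] b 82.0 rmax 0.0655672566910117
1 123 ang [ -9.  -9.  -5.  -6. -10.  -4.  -9.  -4.  -7. -12.  -4.  -4.  -8.] b 80.9 rmax 0.0641728037912046
hub end b p98 [90.03167776 90.76242159]
t 13.22 port mm [-14.3  77.7 219.8] yaw 21.04 F(r,d,z) [-1.7  0.8  0.1] w 0.0008 j [-0.01  0.26  1.53  0.    1.35 -0.38]
```

View pics/a9.png

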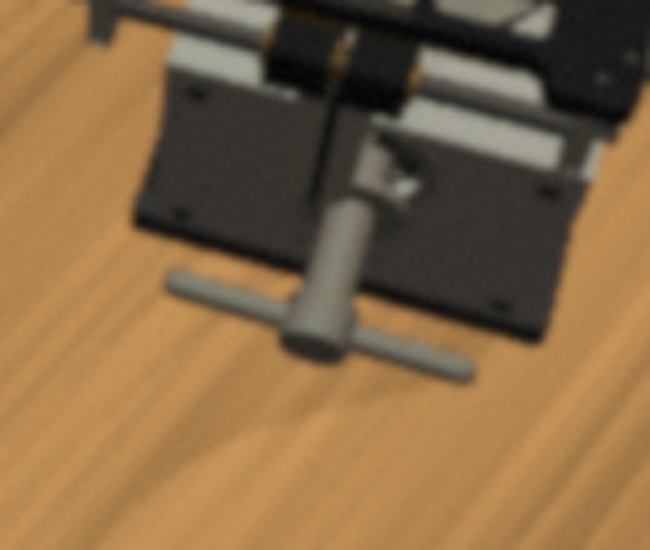

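The bar is level, with ends at (170,278) and (472,375), and about 17 mm out. It has turned about 227°, so it should be released. I'll check the plug's axis and droop before grasping.

```bash
python3 - <<'E'
from h import *
s,T=st();p=get_image('scene');q=port(cloud(p)[p['depth']>0])
for lo in range(10,90,6):
    k=(q[:,1]*1e3>lo)&(q[:,1]*1e3<lo+6)&(abs(q[:,0])<.03)&(q[:,2]>.085)&(q[:,2]<.15)
    if k.sum()>3: print(lo,k.sum(),'a',np.round([q[k][:,0].min()*1e3,q[k][:,0].max()*1e3],1),'zmax',np.round(np.percentile(q[k][:,2],95)*1e3,1))
E
```

```text
t 13.28 port mm [-16.   77.4 217.9] yaw 21.06 F(r,d,z) [-0.9 -0.3 -1.2] w 0.0004 j [-0.01  0.26  1.53  0.    1.35 -0.38]
10 4 a [-6.9  4.1] zmax 127.8
16 18 a [-22.3  19.4] zmax 136.7
22 108 a [-24.8  19.7] zmax 137.0
28 28 a [-14.2   7.3] zmax 125.5
34 25 a [-13.8   7. ] zmax 125.0
40 30 a [-14.    7.3] zmax 125.0
46 26 a [-14.1   6.5] zmax 123.8
52 30 a [-13.5   7.7] zmax 124.1
58 31 a [-13.7   7.4] zmax 124.0
64 16 a [-14.3   8.5] zmax 123.8
70 46 a [-29.3  29.7] zmax 126.7
76 80 a [-29.9  28.8] zmax 125.6
82 79 a [-29.3  29.9] zmax 126.1
88 81 a [-16.9  10.8] zmax 125.1
```

{"op": "arm_command", "data": {"deltas": [[[0.0066,0,0.016],0],[[0.0066,0,0.0157],0],[[0,0,0],0],[[0,0,0],0],[[0,0.02,0],0]], "jaw": 0.07}}

```text
time_s: 13.95
tool_pos: [0.6517, 0.1375, 0.1989]
orientation: [-1.552, -0.291, 0.284]
contact_force: [-0.1, 0.1, -0.5]
grip_width: 0.0471
```

```bash
python3 - <<'E'
from h import *
st()
E
python3 look.py scene b1
```

```text
t 13.95 port mm [ -2.6  46.5 198.9] yaw 21.01 F(r,d,z) [-0.  -0.1 -0.5] w 0.0471 j [ 0.04  0.29  1.53 -0.    1.32 -0.33]
t 13.95 port mm [ -2.6  46.5 198.9] yaw 21.01 F(r,d,z) [-0.  -0.1 -0.5] w 0.0471 j [ 0.04  0.29  1.53 -0.    1.32 -0.33]
```

View pics/b1.png

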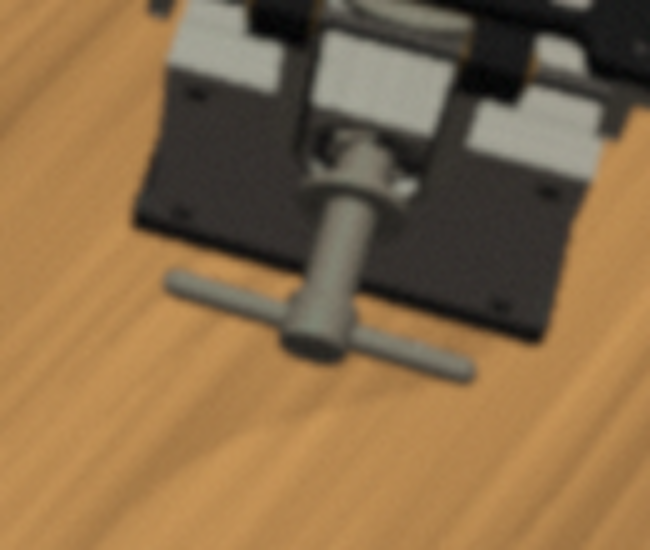

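The open fingers straddle the stalk, at (305,130) and (425,140), and the tips point between collar and hub. Going down.

{"op": "arm_command", "data": {"deltas": [[[0,0,0],0],[[0,0.02,0],0],[[0,0.025,0],0],[[0,0.025,0],0],[[0,0.02,0],0],[[0,0.005,0],0],[[0,0,0],0]]}}

```text
time_s: 14.88
tool_pos: [0.6506, 0.1377, 0.1026]
orientation: [-1.552, -0.288, 0.288]
contact_force: [-0.2, 0.1, -0.9]
grip_width: 0.07
```

```bash
python3 look.py scene b2
```

```text
t 14.88 port mm [ -3.6  45.9 102.6] yaw 21.02 F(r,d,z) [-0.1 -0.2 -0.9] w 0.07 j [ 0.04  0.39  1.59 -0.    1.16 -0.33]
```

View pics/b2.png

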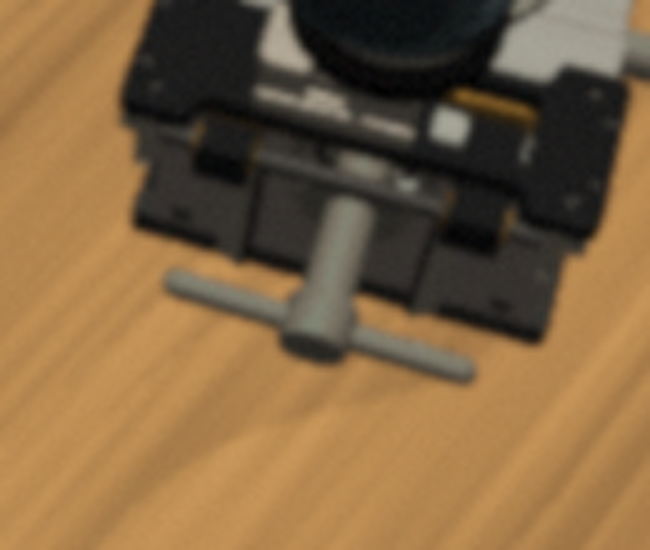

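The fingers stand on both sides of the stalk, at (240,250) and (425,300), without touching. Closing.

{"op": "arm_command", "data": {"deltas": [[[0.001,0,0],0],[[0,0,0],0],[[0,0,0],0],[[0,0,0],0],[[0,0,0],0],[[0,0,0],0],[[0,0,0],0]], "jaw": 0}}

```text
time_s: 15.8
tool_pos: [0.6519, 0.1381, 0.1028]
orientation: [-1.552, -0.289, 0.287]
contact_force: [2.0, 0.9, -0.3]
grip_width: 0.0209
```

```bash
python3 - <<'E'
from h import *
st()
E
```

```text
t 15.8 port mm [ -2.2  46.  102.8] yaw 21.02 F(r,d,z) [ 2.2 -0.1 -0.3] w 0.0209 j [ 0.04  0.39  1.59  0.    1.16 -0.33]
```

{"op": "arm_command", "data": {"deltas": [[[0,-0.0003,-0.003],0],[[0,0,-0.004],0],[[0,0,-0.005],0],[[0,0,0],0]]}}

```text
time_s: 16.3
tool_pos: [0.6556, 0.1264, 0.1024]
orientation: [-1.552, -0.287, 0.288]
contact_force: [1.8, 2.1, -1.6]
grip_width: 0.021
```

```bash
python3 bar.py;python3 look.py scene b3
```

```text
t 16.3 port mm [ -3.   58.2 102.4] yaw 21.0 F(r,d,z) [ 2.4 -1.3 -1.6] w 0.021 j [ 0.02  0.4   1.58 -0.    1.16 -0.35]
289
-1 165 ang [ 123.  135. -163. -177. -179. -179. -178. -176. -176. -177. -176. -170.
 -171.] b 91.9 rmax 0.068251527566506
1 124 ang [ 61.  -9. -13.  -5.  -5. -16.  -8. -17.  -5.  -7.  -5.  -5.  -9.] b 94.2 rmax 0.06151749697554642
hub end b p98 [102.04718334 102.9637005 ]
t 16.35 port mm [ -3.   58.3 102.4] yaw 21.01 F(r,d,z) [ 1.1 -0.2 -1.9] w 0.0212 j [ 0.02  0.4   1.58 -0.    1.16 -0.35]
```

View pics/b3.png

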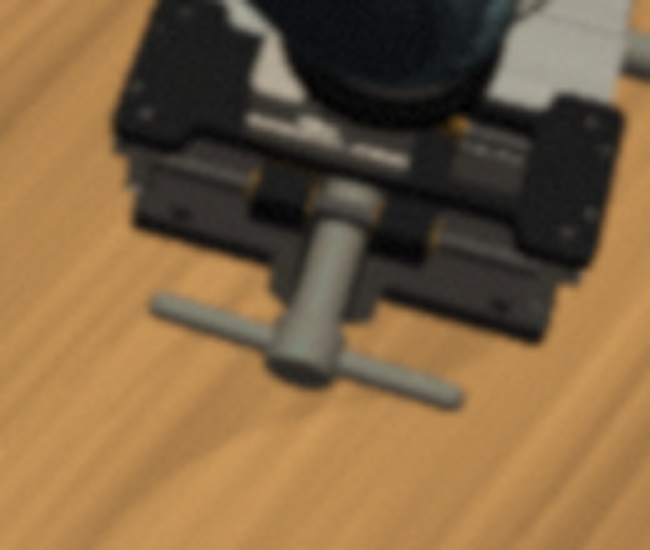

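The plug slides out freely: it has moved 12 mm with the tool at under 3 N. I'll draw it clear.

{"op": "arm_command", "data": {"deltas": [[[0,0,-0.008],0],[[0,0,-0.01],0],[[0,0,-0.01],0],[[0,0,-0.01],0],[[0,0,-0.01],0],[[0,0,-0.01],0],[[0,0,-0.01],0],[[0,0,0],0]]}}

```text
time_s: 17.4
tool_pos: [0.6804, 0.0626, 0.1029]
orientation: [-1.552, -0.287, 0.287]
contact_force: [-0.9, 0.5, -3.2]
grip_width: 0.0213
```

```bash
python3 look.py scene b4; python3 - <<'E'
from h import *
s=readout.state();T=R.from_rotvec(s['orientation']).as_matrix()
import pickle
C=np.array([.466,-.2952,0]);print('tray centre', port(C[None]), T.T@(C-s['tool_pos']))
E
```

```text
t 17.4 port mm [ -2.6 126.7 102.9] yaw 20.97 F(r,d,z) [-0.7 -0.8 -3.2] w 0.0213 j [-0.07  0.43  1.54 -0.    1.17 -0.44]
tray centre [[-0.33105056  0.38385776  0.        ]] [-0.32834874  0.10280066 -0.25776611]
```

View pics/b4.png

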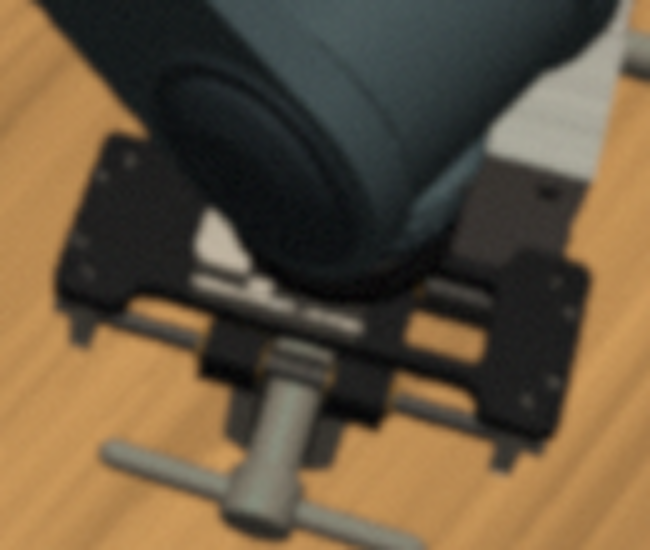

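The plug hangs level and clear of the port, with the stalk between the pads at (290,370) and the bar at (100–420, 450–545). The wrist force is -3.2 N, which fits its 0.35 kg. I'll carry it to the tray, left first to keep away from the bottle.

{"op": "arm_command", "data": {"deltas": [[[-0.015,-0.01,0],0],[[-0.03,-0.01,0],0],[[-0.03,-0.01,-0.01],0],[[-0.033,0,-0.024],0],[[-0.035,0,-0.03],0],[[-0.035,0,-0.03],0],[[-0.035,0,-0.03],0],[[-0.035,0,-0.03],0],[[-0.035,0,-0.03],0],[[-0.025,0,-0.03],0]]}}

```text
time_s: 18.7
tool_pos: [0.4686, -0.2477, 0.1331]
orientation: [-1.552, -0.288, 0.288]
contact_force: [-0.1, -0.3, -2.9]
grip_width: 0.0211
```

{"op": "arm_command", "data": {"deltas": [[[-0.015,0,-0.03],0],[[-0.005,0,-0.025],0],[[0,0,-0.015],0.025],[[0,0,0],0.025],[[0,0,0],0],[[0,0,0],0]]}}

```text
time_s: 19.45
tool_pos: [0.4759, -0.3184, 0.1327]
orientation: [-1.556, -0.249, 0.25]
contact_force: [-0.2, -0.1, -4.6]
grip_width: 0.0213
```

```bash
cat > tray.py <<'E'
from h import *
import sys
st();s=readout.state()
tc=np.array([.466,-.2952]);ty=np.radians(18.2);X=np.array([np.cos(ty),np.sin(ty)]);Y=np.array([-X[1],X[0]])
v=s['tool_pos'][:2]-tc;print('tool in tray',np.round([v@X*1e3,v@Y*1e3],1))
p=get_image(sys.argv[1]);uv=proj(p,np.r_[tc,.03])[0].astype(int);x0=max(0,uv[0]-80);y0=max(0,min(290,uv[1]-65))
cv2.imwrite(f'pics/{sys.argv[2]}.png',cv2.resize(p['frame'][y0:y0+130,x0:x0+160],None,fx=4.5,fy=4.5,interpolation=cv2.INTER_CUBIC))
E
python3 tray.py scene c2
```

```text
t 19.45 port mm [-330.2  409.   132.7] yaw 18.22 F(r,d,z) [-0.3  0.  -4.6] w 0.0213 j [-0.79  0.15  1.82  0.    1.17 -1.11]
tool in tray [  2.1 -25.1]
```

View pics/c2.png

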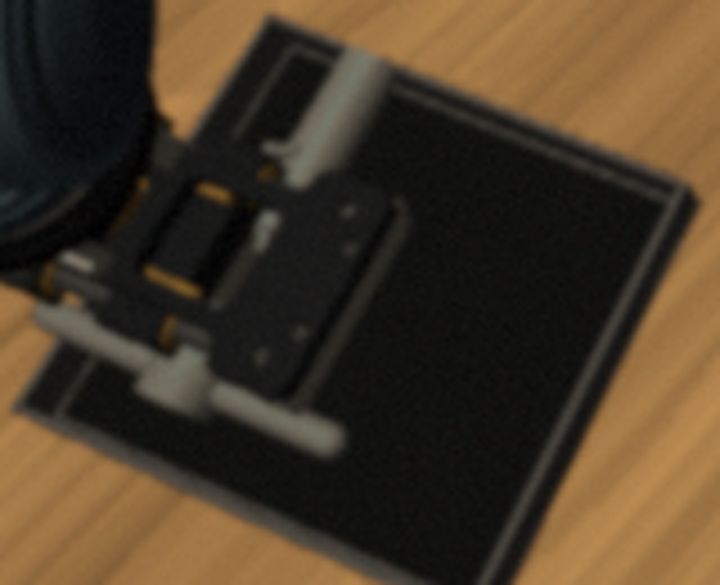

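The plug is above the tray, with its bar at (40–345, 315–445) and shank end at (370,65). Because of parallax it appears shifted left in this view. I'll check with depth.

```bash
python3 - <<'E'
from h import *
tc=np.array([.466,-.2952]);ty=np.radians(18.2);X=np.array([np.cos(ty),np.sin(ty)]);Y=np.array([-X[1],X[0]])
p=get_image('scene');q=cloud(p)[p['depth']>0];w=np.c_[(q[:,:2]-tc)@X,(q[:,:2]-tc)@Y,q[:,2]]*1e3
b=(abs(w[:,0])<120)&(w[:,2]>110)&(w[:,2]<165)
e=w[b&(w[:,1]>25)&(w[:,1]<90)&(abs(w[:,0])<25)]
for lo in range(25,90,10):
    k=e[(e[:,1]>=lo)&(e[:,1]<lo+10)]
    if len(k)>2: print(lo,len(k),np.round(k.min(0)),np.round(k.max(0)))
h=w[b&(w[:,1]<-45)&(w[:,1]>-85)]; print('bar',np.round(h.min(0)),np.round(h.max(0)))
for lo in range(-80,80,20):
    k=h[(h[:,0]>=lo)&(h[:,0]<lo+20)]
    if len(k)>2: print(lo,len(k),'y',np.round(k[:,1].min()),np.round(k[:,1].max()),'zmax',np.round(np.percentile(k[:,2],95)))
E
```

```text
25 85 [-12.  25. 142.] [ 13.  35. 162.]
35 83 [ -9.  35. 142.] [ 14.  45. 159.]
45 86 [-10.  45. 142.] [ 14.  55. 160.]
55 80 [ -9.  55. 143.] [ 14.  65. 161.]
65 40 [ -8.  65. 142.] [ 13.  71. 160.]
bar [-63. -70. 135.] [ 67. -50. 157.]
-80 9 y -63.0 -56.0 zmax 148.0
-60 82 y -64.0 -52.0 zmax 148.0
-40 66 y -64.0 -56.0 zmax 148.0
-20 73 y -70.0 -50.0 zmax 156.0
0 163 y -70.0 -50.0 zmax 156.0
20 71 y -65.0 -56.0 zmax 147.0
40 87 y -65.0 -53.0 zmax 146.0
60 35 y -64.0 -53.0 zmax 146.0
```

The plug is level and centred: shank end at y = +71, hub end at -70, bar x from -63 to +67 in the tray's frame. Lowering.

{"op": "arm_command", "data": {"deltas": [[[0,0.01,0],0],[[0,0.02,0],0],[[0,0.02,0],0],[[0,0.02,0],0],[[0,0.02,0],0],[[0,0.012,0],0],[[0,0.005,0],0],[[0,0,0],0]]}}

```text
time_s: 20.55
tool_pos: [0.476, -0.3195, 0.0259]
orientation: [-1.557, -0.249, 0.249]
contact_force: [-0.0, -0.1, -3.4]
grip_width: 0.0211
```

{"op": "arm_command", "data": {"deltas": [[[0,0.003,0],0],[[0,0.002,0],0],[[0,0.002,0],0],[[0,0,0],0]]}}

```text
time_s: 21.05
tool_pos: [0.4758, -0.3193, 0.0187]
orientation: [-1.556, -0.249, 0.249]
contact_force: [0.0, -0.1, -3.2]
grip_width: 0.0213
```

```bash
python3 tray.py scene c3
```

```text
t 21.05 port mm [-330.6  409.9   18.7] yaw 18.16 F(r,d,z) [-0.   0.1 -3.2] w 0.0213 j [-0.79  0.32  1.86 -0.    0.96 -1.11]
tool in tray [  1.8 -26. ]
```

View pics/c3.png

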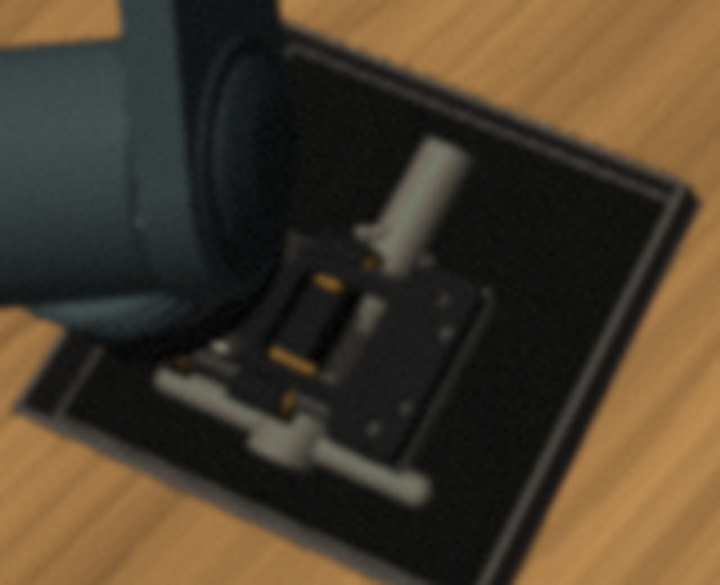

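Well inside the tray on all sides, but still hanging (-3.2 N). I'll lower it in small steps until it touches.

{"op": "arm_command", "data": {"deltas": [[[0,0.001,0],0],[[0,0.001,0],0],[[0,0,0],0]]}}

```text
time_s: 21.48
tool_pos: [0.4762, -0.3199, 0.0176]
orientation: [-1.557, -0.249, 0.248]
contact_force: [-1.3, -0.4, 1.9]
grip_width: 0.0212
```

{"op": "arm_command", "data": {"deltas": [[[0,0.001,0],0],[[0,0,0],0]]}}

```text
time_s: 21.72
tool_pos: [0.4765, -0.3203, 0.0169]
orientation: [-1.558, -0.25, 0.248]
contact_force: [-1.2, -1.7, 5.2]
grip_width: 0.0211
```

It's resting on the collar, since the force has changed sign to +5 N. Releasing.

{"op": "arm_command", "data": {"deltas": [[[0,0,0],0],[[0,0,0],0],[[0,0,0],0],[[0,0,0],0],[[0,0,0],0]], "jaw": 0.055}}

```text
time_s: 22.35
tool_pos: [0.4758, -0.3194, 0.0158]
orientation: [-1.556, -0.249, 0.249]
contact_force: [0.4, -0.3, -0.1]
grip_width: 0.0551
```

```bash
python3 tray.py scene c4
```

```text
t 22.35 port mm [-330.5  409.9   15.8] yaw 18.16 F(r,d,z) [ 0.3  0.4 -0.1] w 0.0551 j [-0.79  0.33  1.86  0.    0.95 -1.11]
tool in tray [  1.8 -26. ]
```

View pics/c4.png

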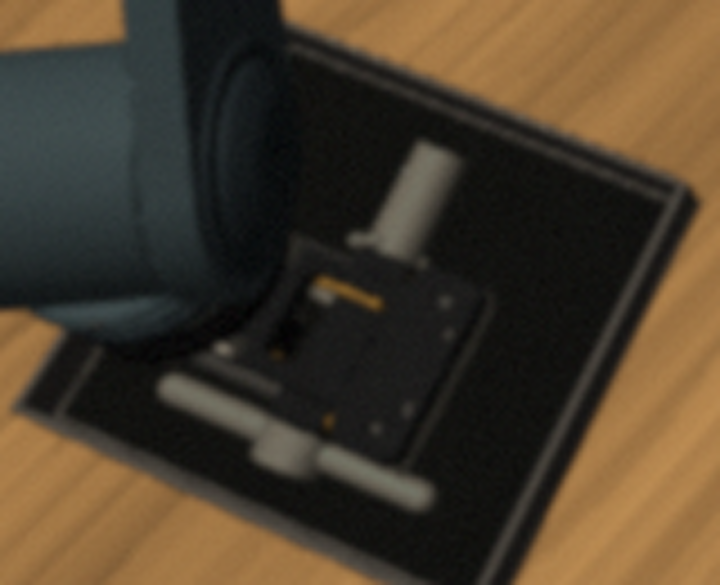

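Released: the plug has settled back onto hub and collar, with the tool force near zero. I'll lift straight up.

{"op": "arm_command", "data": {"deltas": [[[0,-0.01,0],0],[[0,-0.02,0],0],[[0,-0.03,0],0],[[0,-0.04,0],0],[[0,-0.04,0],0],[[0,-0.04,0],0],[[-0.03,0,0.02],0],[[-0.04,0,0.03],0],[[-0.03,0,0.02],0],[[0,0,0],0]]}}

```text
time_s: 23.65
tool_pos: [0.358, -0.2838, 0.1972]
orientation: [-1.559, -0.249, 0.247]
contact_force: [-0.3, -0.0, 0.5]
grip_width: 0.0549
```

```bash
python3 tray.py scene d1; python3 - <<'E'
from h import *
import pickle
tc=np.array([.466,-.2952]);ty=np.radians(18.2);X=np.array([np.cos(ty),np.sin(ty)]);Y=np.array([-X[1],X[0]])
p=get_image('scene');q=cloud(p)[p['depth']>0];w=np.c_[(q[:,:2]-tc)@X,(q[:,:2]-tc)@Y,q[:,2]]*1e3
b=(abs(w[:,0])<95)&(abs(w[:,1])<84)&(w[:,2]>13)&(w[:,2]<100);print(np.round(np.percentile(w[b],[.5,99.5],axis=0)))
cv2.imwrite('pics/d2.png',p['frame'])
for n in ['scene','top']:
  a=p if n=='scene' else get_image(n); o=pickle.load(open(n+'0.pkl','rb'))
  for t in ['eyepiece','objective','wash_bottle','insert_ring','slide_case','rod_clamp','screwdriver']:
    g=[recognise(t,x) for x in ([a])]; print(n,t,[[int(v) for v in k['bbox']] for k in g[0][:2]])
E
```

```text
t 23.65 port mm [-427.8  334.5  197.2] yaw 18.07 F(r,d,z) [-0.3 -0.1  0.5] w 0.0549 j [-0.92 -0.21  2.05  0.    1.3  -1.23]
tool in tray [-99.   44.6]
[[-60. -73.  19.]
 [ 64.  64.  52.]]
scene eyepiece [[304, 303, 323, 334]]
scene objective [[224, 161, 240, 184]]
scene wash_bottle [[258, 347, 292, 396]]
scene insert_ring [[158, 210, 198, 248]]
scene slide_case [[351, 118, 412, 147]]
scene rod_clamp [[301, 85, 351, 122]]
scene screwdriver [[223, 111, 257, 130]]
top eyepiece [[307, 126, 328, 146]]
top objective [[251, 260, 264, 274], [309, 126, 324, 145]]
top wash_bottle [[349, 121, 376, 150], [171, 131, 257, 227]]
top insert_ring [[309, 253, 338, 282]]
top slide_case [[108, 162, 167, 212]]
top rod_clamp [[120, 233, 156, 282]]
top screwdriver [[158, 277, 217, 318]]
```

View pics/d2.png

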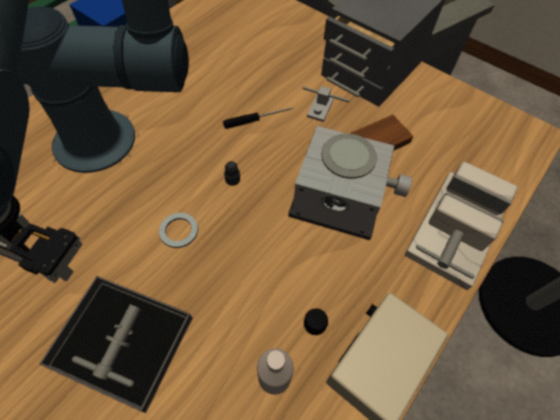

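The plug lies in the tray at (75–140, 308–385), the port at (336,203) is empty, and the gripper is clear. Every bystander box is where it was at the start. The plug's highest point is 52 mm. Handing in.

```bash
python3 -c "
from workcell import workorder
print(workorder.job_done())"
```

```text
the job is handed in; nothing more can be done
None
```

I unscrewed the plug and laid it on its side in the grey tray. The job was handed in at about 23.7 s of the 72 s allowed; `job_done` reported no verdict.

- **Unscrewing:** I pushed the bar about 227° anticlockwise with the closed fingers, in two strokes. The plug came out about 17 mm and stayed in line in the port.
- **Moving it:** I gripped the stalk with the bar level and drew the plug clear. I lowered it until the collar touched the tray floor, then let go.

**Last checks:**
- **Plug position:** The plug's visible points lie within x -60 to +64 mm and y -73 to +64 mm of the tray's middle. Its highest point is 52 mm above the bench.
- **Robot clear:** The gripper was about 0.2 m up, beside the tray, with almost no force on it.
- **Other things on the bench:** All seven bystanders were found within a few pixels of where they started. The screwdriver's box in the scene view covers only the handle, but the top view agrees with the start.

**Disagreements:**
- **First stroke:** It turned the bar about 15° less than planned; the second stroke made that up.
- **Downward force:** It rose to about 23 N during the second stroke, so I changed the push direction.
- **Port axis:** The two cameras differed by about 2 mm on its position, so I used their mean.

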